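# Clamp a thin square tube in a ratchet-lever vise and keep hold of the lever

## Task

Pick up the long square tube that stands on the bench and, without dropping it, lay it on its side in the small vise, flat on the bed between the jaws with both ends sticking out about equally, and let go of it. Then take the vise's lever by its upright grip and swing it round to close the jaw by exactly four clicks of its ratchet - no fifth click, the tube is thin-walled - and finish still gripping the lever there at the fourth click, so that a workmate can do up the jaw's lock screw. Leave the short offcut, the file, the square and the hammer where they are.

Things in the scene. Friction and masses are not known exactly. Their poses are not given: they have to be found in the camera images.
- tube_mid (a point): Centre (half-way up) of the long square tube: aluminium, 30 x 30 mm outside, 180 mm long, open ends, about 115 g. It stands on its end at the start, 7 to 20 cm from the short offcut. Its z axis runs along the tube (up at the start), x and y are square to its flat sides.
- tube: The same long tube; its origin is the centre of the end it stands on at the start, axes as for tube_mid.
- vise: The small quick-action vise, bolted to the bench: cast body 190 mm long (its x, from -135 to +55 mm) and 66 mm wide (its y), bolting lugs at the foot 11 mm high reach y = +-56 mm. Origin on the bench under the middle of the trough between the jaws. x points in the closing direction, from the lever to the fixed jaw; y along the jaws; z up. Yaw within 13 degrees of the world axes.
- trough (a point): Middle of the vise's flat bed, between the jaws, 40 mm above the bench; axes as the vise. Jaws are 66 mm wide (y -33 to +33) and 24 mm high above the bed, so the lying tube stands 6 mm proud. Fixed jaw face at x = +20 mm, moving jaw plate's face at x = -26 mm + 20 mm per rad of lever angle, so 41 mm or more apart at the start. Under the tube's overhanging ends only the lugs stand on the bench.
- plate: Sprung steel plate of the moving jaw, 8 x 66 x 23 mm; origin and axes as the vise's, apart from its travel along x. With the tube between, it touches at a lever angle of about 0.8 and then springs back, pressing about 5 N at the third click and 14 N at the fourth.
- lever (a joint): Angle (rad) of the lever, 0 open to 1.5, clockwise from above. At angle a it points from the pivot along (-sin a, -cos a) in the vise's x, y. It rests at 0 to 0.22, free. From 0.25 each tooth is a rise, then a sudden drop (the click) 0.04 before its notch. Notches: 0.45, 0.65, 0.85, 1.05 (4th), 1.25 (5th). The ratchet keeps it from going back. Under 1 N moves it free, 3 to 8 N over a tooth.
- lever_grip (a point): Middle of the lever's upright round grip: black, 22 mm across, 52 mm tall, standing on the end of the flat steel lever, 125 mm from the pivot axis. The point is 88 mm above the bench, the grip's top 112 mm, the lever's top 60 mm. It moves with the lever.
- pivot (a point): Point on the lever's upright pivot axis, 60 mm above the bench, at x = -85 mm, y = 0 in the vise frame.
- offcut: Short offcut of the same square tube, 30 x 30 x 60 mm, standing on end; origin at the centre of its foot. To be left alone.
- file: Flat file with a wooden handle lying on the bench, 325 mm long (along its x, from -165 to +160 mm), 24 mm wide, 22 mm high; origin on the bench. To be left alone.
- square: Engineer's try square lying on the bench, stock 75 mm, blade 110 mm; origin under its stock. To be left alone.
- hammer: Hammer lying on the bench. To be left alone.
Things that resemble listed ones, but are neither listed nor needed, are in the scene too. Of the things that look like the tube, the larger one is meant.

How it is judged (in metres and radians):
On the way, in this order (a step that is already met when the one before it is completed fails the run):
1. the tube lies on its side on the bed between the jaws and is let go, the lever not yet at its first click (angle between tube's own z axis and vertical between 1.47 and 1.67 rad and y of tube_mid in the frame of vise between -0.025 and 0.025 m and x of tube_mid in the frame of vise between -0.015 and 0.01 m and z of tube_mid in the frame of vise below 0.06 m and contact force between each of the arm, the fingers and tube below 0.2 N and linear speed of tube below 0.03 m/s and value of joint lever below 0.41 rad), for 0.2 s.
2. the held lever passes its second click (value of joint lever above 0.64 rad and contact force between the fingers and lever above 0.5 N).
At the end, for the whole second after the job is handed in: Lever still, at its fourth click (1.0 to 1.19 rad), gripped by the fingers (over 2 N); jaw plate presses the tube with over 6 N; tube level, along the jaws within 0.08 rad, down on the bed within 5 mm, its middle within 25 mm of the jaws' middle, not touched by the robot (value of joint lever between 1 and 1.19 rad and contact force between the fingers and lever above 2 N and velocity of joint lever between -0.05 and 0.05 rad/s and contact force between plate and tube above 6 N and angle between tube's own z axis and vertical between 1.47 and 1.67 rad and angle between the z axis of tube and the y axis of vise, either way round below 0.08 rad and y of tube_mid in the frame of vise between -0.025 and 0.025 m and z of tube_mid in the frame of vise between 0.05 and 0.06 m and contact force between each of the arm, the fingers and tube below 0.2 N); the arm keeps its last pose, push and grip.
It fails at once if the lever reaches the fifth click (value of joint lever above 1.2 rad).
It fails at once if the tube is dropped or knocked over (moves faster than 0.6 m/s out of the fingers) (linear speed of tube above 0.6 m/s and contact force between the fingers and tube below 0.05 N).
It fails at once if the offcut, file, square or hammer is shifted by more than 40 mm (distance of any of offcut, file, square, hammer from where it was at the start of the episode above 0.04 m).
It also fails if it takes over 69 s, if anything falls off the work surface, if the arm or the gripper's body presses on something with over 40 N, if the wrist force passes 120 N, or if a joint passes its speed limit or range.

## Robot

A 6-joint arm with a two-finger parallel gripper is mounted at the origin on the work surface. World frame = base frame: x ahead of the robot, y to its left, z up, the work surface at z = 0. Lengths are in m, angles in degrees, forces in N, time in s.
With the tool pointing down it reaches from about 0.35 to 0.875 m from the base axis. Payload 4.2 kg.
Tool frame: the origin (TCP) lies on the centre line of the jaws, within the pads' length; the fingertips stand 19 mm ahead of it and the grasp point (between the pads) is the TCP; z points along the fingers, y is the line along which they close (so a half turn about z gives the same grasp; the last joint's range is limited). The gripper opens to 87 mm and grips with 3 to 60 N. Pads are 19 mm wide; open, the fingers measure 117 mm over their backs; the gripper's body (75 mm by 190 mm) begins 51 mm behind the grasp point.
Start: joints at [81.28, 22.042, 0.453, 0, -68.411, -14.817], TCP at [0.25, 0.573, 0.242] pointing down, gripper open.
Joint ranges: [-179.83, 179.83], [-69.29, 118.12], [-61.27, 80.66], [-181.25, 117.63], [-171.15, -9.14], [-177.46, 177.46]. Speed limits (degrees/s): [159.86, 159.86, 180, 180, 180, 180].

## Interface

Orientations are given as a 3x3 rotation matrix whose columns are the frame's x, y, z axes.
In Python, from station import sense, capture, finish_job, search_frame, masks_of gives the robot as it stands.
- The arm moves only by the tool drive_tool, never from a script. Its argument "rows" is a list of rows, each a list of 7 numbers: the opening in per cent of the stroke, from 0 (shut) to 100 (fully open), then the shift along the world's x, y, z in mm, then the turn, a rotation vector about the world's x, y, z in rad. In form: [[fingers, dx, dy, dz, wx, wy, wz], ...]. A call has 1 to 5 rows; each row shifts and turns the commanded pose from where the row before left it; what a row does not reach is not made up. A row lasts 1/12 s, in which the tool goes at most 41.7 mm and 7.16 degrees, less where a joint would pass 70% of its speed; a pose out of reach is approached as far as the arm can. A call is refused whole if a number of a shift passes 41.7 or a number of a turn 0.125, either way. A call with a gripper value outside its range is refused whole. The fingers move at their own pace and stop on an object; the grip force is fixed at half the most. Time passes only in rows, so rows that do not move let the fingers close. It gives the time, the measured TCP pose, the force, the opening and the grip force at its end, in the units of the state.
- sense(): the state, without advancing time (a new reading comes with each control period).
- capture(name): name is "scene" or "side" or "wrist"; returns a dict with "frame" (400x640x3 uint8, red, green, blue), "z_map" (400x640 float32, m along the optical axis (not along the pixel's ray), 0 where there is no reading), "fx", "fy", "cx", "cy" (pixels), "R" (3x3) and "t" (3): a world point X has camera coordinates R X + t; the wrist camera has in their place "T_tool_cam" (4x4, takes a point from camera to tool coordinates, whose origin is the TCP and whose axes are the flange's). Camera axes: x right, y down, z forward; pixel columns grow to the right and rows downward; lengths in m; the calibration is good to about 2 mm. A picture is of the moment at which its call begins: read the wrist's pose just before it.
- finish_job(): hands the job in; it is judged then, once.
Trained networks look in a picture, given as the dict that the camera call returned (one of the last four; its "shot" number tells which), for a name from the list of things; names that differ only in an ending like _2 or _b are one class to them, and where a whole thing is asked for, a point or a joint stands for the part that bears it (a point fixed in the world has none). Each returns a list of dicts, best first, with "p" (0 to 1); they miss things now and then, are a little off and sometimes report something else, mostly with a low value. They report only what shows in the picture. A call takes as long as a camera call. They do not tell look-alikes from the thing itself.
- search_frame(label, picture): "xy" ([column, row] in pixels, amid what is visible of it).
- masks_of(label, picture): "region" (400x640 bool, what is visible of it) and "xy" ([column, row] in pixels, amid what is visible of it).
The state is a dict: "time_s": time; "joints": joint angles; "joint_velocities": joint speeds; "effort": joint torques, N m; "tcp_pos": TCP position; "ee_rot": TCP orientation; "wrist_force": force on the tool from outside, world axes, zero at the start; "moment": the same for the moment, N m; "gripper_width": opening from 0.0 (shut) to 1.0 (fully open); "gripper_force": force on a finger pad.
Only numpy, scipy, OpenCV 4.12 (cv2) and the standard library are available. Lean on these libraries where they do the work, as an engineer would, in place of code of your own. Each camera call takes 0.05 s, during which the arm holds its last target. There are 200 camera calls.

## Working session

There is one attempt and no reset: what is moved stays moved. The work goes in short steps, Python scripts to look and compute and a tool call to move; the robot and the scene stay as the last step left them, time stands still between calls to the robot, and variables do not carry over. Pictures are saved under pics/ and viewed, at most 10 in all, crops included, and the job is handed in when it is done.

Besides the shell and the picture viewer there is one more tool, called after "Emit:" by a JSON object that holds its "api" and its "payload". drive_tool: Moves the arm, as the interface text tells. Its arguments: {"type":"object","properties":{"rows":{"type":"array"}},"required":["rows"]}

```bash
mkdir -p pics; cat > h.py <<'E'
import numpy as np, cv2
from station import *
def world(c,uv,z=None,s=None):
    """pixel(s)->world using depth map"""
    u,v=np.atleast_2d(uv).astype(int).T
    d=c["z_map"][v,u]
    P=np.c_[(u-c["cx"])/c["fx"]*d,(v-c["cy"])/c["fy"]*d,d]
    if "R" in c: return (P-c["t"])@c["R"]   # R^T (P-t)
    T=c["T_tool_cam"]; P=P@T[:3,:3].T+T[:3,3]
    return P@np.array(s["ee_rot"]).T+s["tcp_pos"]
def cloud(c,m,s=None):
    v,u=np.nonzero(m&(c["z_map"]>0)); return world(c,np.c_[u,v],s=s)
def save(n,f): cv2.imwrite(f"pics/{n}.png",cv2.cvtColor(f,cv2.COLOR_RGB2BGR))
E
python3 - <<'E'
from h import *
a=capture("scene");b=capture("side")
im=np.vstack([a["frame"],b["frame"]]);save("p1",cv2.resize(im,(800,1000))[:500]);save("p2",cv2.resize(im,(800,1000))[500:])
for c in (a,b):
  for l in ("tube","vise","lever_grip","offcut","plate","file","hammer","square"):
    for r in masks_of(l,c)[:4]:
      P=cloud(c,r["region"])
      if len(P): print(l,round(r["p"],2),np.round(r["xy"]),len(P),np.round(np.median(P,0),3),np.round(np.percentile(P,2,axis=0),3),np.round(np.percentile(P,98,axis=0),3))
E
```

```text
tube 0.92 [435. 301.] 658 [0.563 0.428 0.079] [0.544 0.409 0.005] [0.571 0.437 0.131]
tube 0.89 [419. 273.] 1181 [0.552 0.365 0.107] [0.519 0.344 0.002] [0.555 0.374 0.181]
vise 0.67 [316. 232.] 2031 [0.591 0.043 0.046] [ 0.494 -0.083  0.006] [0.677 0.083 0.102]
vise 0.49 [399. 252.] 364 [0.475 0.243 0.037] [0.406 0.19  0.   ] [0.482 0.257 0.062]
lever_grip 0.82 [327. 214.] 478 [0.522 0.012 0.061] [ 0.489 -0.09   0.032] [0.556 0.077 0.114]
lever_grip 0.27 [282. 165.] 273 [ 0.408 -0.409  0.013] [ 0.239 -0.458  0.005] [ 0.536 -0.366  0.027]
offcut 0.55 [399. 251.] 317 [0.475 0.246 0.041] [0.449 0.226 0.005] [0.482 0.257 0.062]
offcut 0.41 [380. 229.] 337 [0.418 0.135 0.01 ] [0.33  0.073 0.003] [0.445 0.165 0.02 ]
plate 0.68 [313. 232.] 2045 [0.59  0.043 0.047] [ 0.492 -0.083  0.007] [0.677 0.083 0.101]
plate 0.65 [310. 226.] 75 [0.598 0.026 0.061] [ 0.591 -0.005  0.049] [0.603 0.052 0.067]
file 0.61 [284. 165.] 336 [ 0.402 -0.41   0.012] [ 0.233 -0.5    0.001] [ 0.536 -0.365  0.027]
hammer 0.79 [353. 321.] 1789 [0.704 0.319 0.024] [0.655 0.205 0.   ] [0.773 0.451 0.029]
square 0.84 [374. 228.] 333 [0.418 0.134 0.01 ] [0.33  0.072 0.003] [0.445 0.166 0.02 ]
tube 0.85 [308. 112.] 670 [0.54  0.343 0.102] [0.526 0.338 0.001] [0.557 0.451 0.18 ]
vise 0.58 [342. 204.] 2563 [ 0.575 -0.004  0.042] [ 0.489 -0.099  0.002] [0.67  0.063 0.109]
vise 0.34 [322. 202.] 619 [0.522 0.006 0.06 ] [ 0.49  -0.1    0.037] [0.557 0.067 0.113]
lever_grip 0.86 [323. 203.] 683 [0.523 0.01  0.06 ] [ 0.488 -0.1    0.031] [0.56  0.072 0.113]
offcut 0.61 [287. 155.] 247 [0.467 0.227 0.041] [0.452 0.22  0.004] [0.484 0.255 0.06 ]
plate 0.44 [350. 190.] 86 [0.596 0.011 0.063] [ 0.59  -0.014  0.026] [0.614 0.067 0.066]
hammer 0.79 [371. 144.] 615 [0.71  0.261 0.023] [0.655 0.196 0.007] [0.773 0.433 0.028]
square 0.76 [275. 188.] 432 [0.414 0.131 0.008] [0.332 0.065 0.   ] [0.447 0.163 0.019]
```

View pics/p1.png

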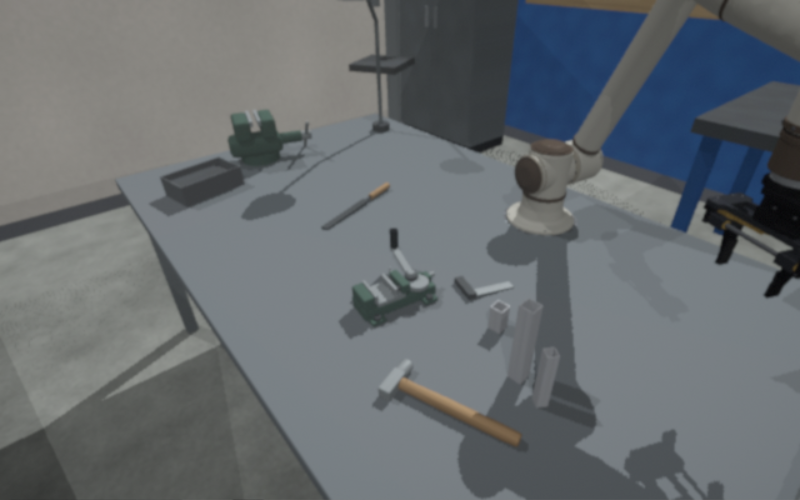

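View pics/p2.png

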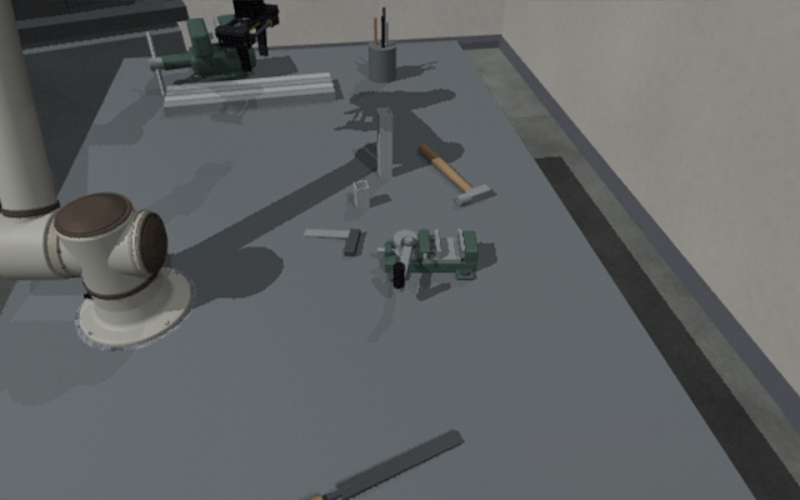

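Standing tube-like things in p1: the tall one at (524,340), a shorter one at (545,377) and the offcut at (498,317). By depth the first is 0.18 m tall, which fits the long tube. The second is only 0.13 m tall, so it is the look-alike, and the offcut is 0.06 m. The vise is at (395,290), with its lever grip at (394,238). The large green vise behind it is another look-alike.

```bash
python3 - <<'E'
from h import *
a=capture("scene");b=capture("side")
x=a["frame"][225:345,355:495];save("p3",cv2.resize(x,(700,600),interpolation=cv2.INTER_CUBIC))
al=[]
for c in (a,b):
  P=cloud(c,np.ones((400,640),bool)); 
  T=P[(abs(P[:,0]-.54)<.05)&(abs(P[:,1]-.36)<.05)&(P[:,2]>.145)&(P[:,2]<.195)]
  al.append(T); print(len(T),T.min(0),T.max(0),cv2.minAreaRect(T[:,:2].astype(np.float32)*1000))
  top=T[T[:,2]>.176];print("top",len(top),top.mean(0), np.median(top[:,2]))
  V=P[(abs(P[:,0]-.58)<.12)&(abs(P[:,1])<.16)&(P[:,2]>.02)&(P[:,2]<.12)]
  np.save(f"V{len(al)}",V)
  G=V[(V[:,2]>.075)]; print("grip",len(G),np.round(G.min(0),3),np.round(G.max(0),3),cv2.minEnclosingCircle(G[:,:2].astype(np.float32)))
  J=V[(V[:,2]>.055)&(V[:,2]<.068)&(V[:,0]>.57)]; print("jaw",len(J),cv2.minAreaRect(J[:,:2].astype(np.float32)*1000))
U=np.vstack(al);print(cv2.minAreaRect(U[:,:2].astype(np.float32)*1000))
s=sense();print(s["tcp_pos"],np.round(s["ee_rot"],3), np.round(capture("wrist")["T_tool_cam"],3))
E
```

```text
372 [0.52138321 0.34249831 0.14513235] [0.55567179 0.3749234  0.18273898] ((538.6415405273438, 358.07470703125), (32.856510162353516, 31.115083694458008), 4.8773193359375)
top 98 [0.53843532 0.35819668 0.17949498] 0.17959919134838875
grip 91 [ 0.485 -0.095  0.075] [ 0.507 -0.075  0.116] ((0.4958803355693817, -0.08496379852294922), 0.012036528438329697)
jaw 399 ((621.0848388671875, 19.29425048828125), (68.4396743774414, 111.12582397460938), 81.34625244140625)
178 [0.52529497 0.33704525 0.14510212] [0.55647777 0.3736942  0.183535  ] ((540.324462890625, 354.8601379394531), (30.228384017944336, 36.042510986328125), 6.079656600952148)
top 41 [0.54058528 0.35455078 0.17907108] 0.17952770660980727
grip 151 [ 0.488 -0.101  0.075] [ 0.507 -0.078  0.115] ((0.4979054927825928, -0.08957279473543167), 0.01196347363293171)
jaw 429 ((621.8314208984375, 15.649333953857422), (67.55496978759766, 112.36305236816406), 80.77959442138672)
((539.0359497070312, 355.2684326171875), (33.164737701416016, 36.77494812011719), 4.879115104675293)
[0.2495559  0.57299194 0.24156208] [[ 0.917 -0.399  0.   ]
 [-0.399 -0.917  0.   ]
 [ 0.    -0.    -1.   ]] [[-0.    -0.962 -0.274  0.075]
 [ 1.     0.    -0.    -0.001]
 [ 0.    -0.274  0.962 -0.142]
 [ 0.     0.     0.     1.   ]]
```

View pics/p3.png

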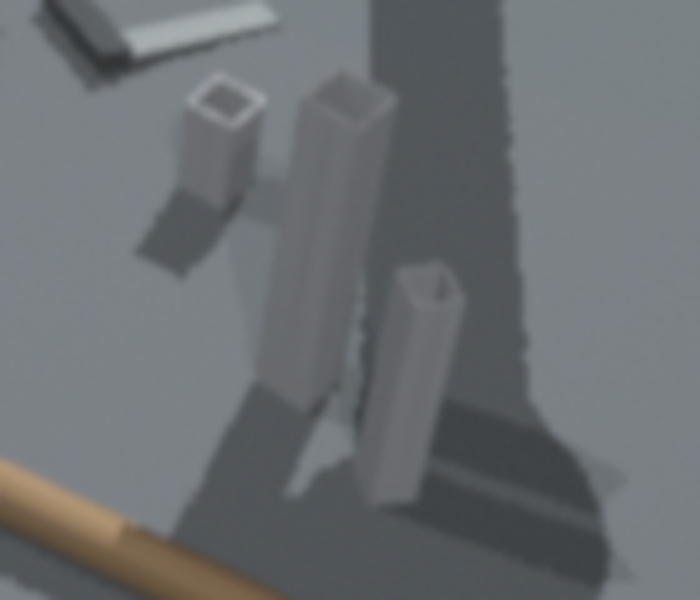

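Crop p3 shows the tall tube at (340,240), the shorter tube at (410,390) and the offcut at (225,140). The tall one stays the target. I'll look at the vise from above first.

Emit:
{"api": "drive_tool", "payload": {"rows": [[100,20,-33,5,0,0,-0.072],[100,20,-33,5,0,0,-0.072],[100,20,-33,5,0,0,-0.072],[100,20,-33,5,0,0,-0.072],[100,20,-33,5,0,0,-0.072]]}}

```text
time_s: 1.47
tcp_pos: [0.3501, 0.4064, 0.2669]
ee_rot: [[0.715, -0.699, 0.0], [-0.699, -0.715, 0.0], [0.0, -0.0, -1.0]]
wrist_force: [0.7, -0.4, -0.0]
gripper_width: 1.004
gripper_force: 0.0
```

Emit:
{"api": "drive_tool", "payload": {"rows": [[100,20,-33,5,0,0,-0.072],[100,20,-33,5,0,0,-0.072],[100,20,-33,5,0,0,-0.072],[100,20,-33,5,0,0,-0.072],[100,20,-33,5,0,0,-0.072]]}}

```text
time_s: 1.88
tcp_pos: [0.4501, 0.2412, 0.2922]
ee_rot: [[0.423, -0.906, 0.001], [-0.906, -0.423, 0.001], [-0.0, -0.001, -1.0]]
wrist_force: [0.9, 0.7, 0.3]
gripper_width: 1.002
gripper_force: 0.0
```

Emit:
{"api": "drive_tool", "payload": {"rows": [[100,20,-33,5,0,0,-0.072],[100,20,-33,5,0,0,-0.072],[100,20,-33,5,0,0,-0.072],[100,20,-33,5,0,0,-0.072],[100,20,-33,5,0,0,-0.072]]}}

```text
time_s: 2.3
tcp_pos: [0.5502, 0.0762, 0.3171]
ee_rot: [[0.076, -0.997, 0.001], [-0.997, -0.076, 0.0], [-0.0, -0.001, -1.0]]
wrist_force: [0.1, 0.4, 0.1]
gripper_width: 1.002
gripper_force: 0.0
```

Emit:
{"api": "drive_tool", "payload": {"rows": [[100,0,0,0,0,0,0],[100,0,0,0,0,0,0]]}}

```text
time_s: 2.47
tcp_pos: [0.5503, 0.0762, 0.3164]
ee_rot: [[0.076, -0.997, -0.0], [-0.997, -0.076, 0.0], [-0.0, 0.0, -1.0]]
wrist_force: [0.1, -0.5, -0.2]
gripper_width: 1.0
gripper_force: 0.0
```

```bash
cat > v.py <<'E'
from h import *
s=sense();c=capture("wrist");print(s["time_s"],np.round(s["tcp_pos"],4),np.round(s["ee_rot"],3).tolist(),np.round(s["joints"],1))
P=cloud(c,np.ones((400,640),bool),s)
np.save("W",P)
V=P[(abs(P[:,0]-.58)<.16)&(abs(P[:,1])<.16)&(P[:,2]>.015)&(P[:,2]<.12)]
G=V[V[:,2]>.095];print("grip",len(G),cv2.minEnclosingCircle(G[:,:2].astype(np.float32)),np.median(G[:,2]),G[:,2].max())
for lo,hi in ((.03,.038),(.038,.044),(.044,.055),(.055,.06),(.06,.0665),(.0665,.08)):
  J=V[(V[:,2]>lo)&(V[:,2]<hi)]
  if len(J)>20: print(lo,hi,len(J),np.median(J[:,2]),cv2.minAreaRect(J[:,:2].astype(np.float32)*1000))
save("p4",c["frame"])
print("bench",np.median(P[abs(P[:,2])<.015][:,2]))
E
python3 v.py
```

```text
2.4667 [0.5503 0.0762 0.3164] [[0.076, -0.997, -0.0], [-0.997, -0.076, 0.0], [-0.0, 0.0, -1.0]] [ 24.6  12.7  -2.1  -0.  -75.2 -20.2]
grip 450 ((0.4967133700847626, -0.08727628737688065), 0.010912319645285606) 0.1107497875079947 0.11285843490425493
0.03 0.038 403 0.03750104708280644 ((558.8712158203125, 26.791898727416992), (65.43873596191406, 167.86900329589844), 81.62501525878906)
0.038 0.044 2063 0.03923145869720468 ((558.2913818359375, 27.1353816986084), (65.92515563964844, 169.55819702148438), 81.56195068359375)
0.044 0.055 1092 0.05059932296599198 ((556.6131591796875, 15.099647521972656), (188.85548400878906, 134.9418487548828), 29.244752883911133)
0.055 0.06 1686 0.05885257660954474 ((575.6929931640625, 0.8376617431640625), (220.94186401367188, 114.84555053710938), 23.161781311035156)
0.06 0.0665 2849 0.06214538655523888 ((574.784423828125, 0.945587158203125), (219.65792846679688, 113.79460144042969), 23.378517150878906)
0.0665 0.08 102 0.06834792107476674 ((517.3446655273438, -24.822425842285156), (133.11785888671875, 20.23080825805664), 72.26127624511719)
bench -0.0009452300753120535
```

View pics/p4.png

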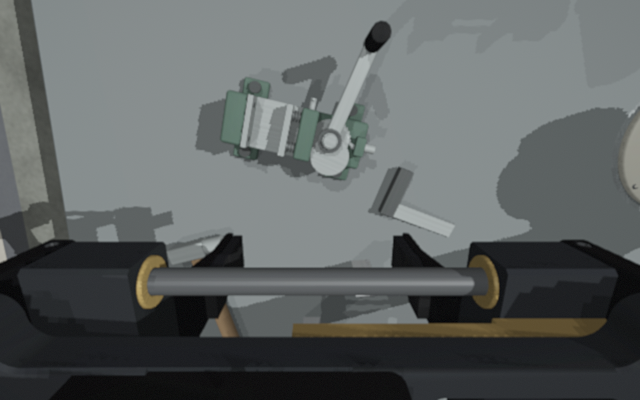

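The wrist view shows the vise with its fixed jaw at (235,118), bed at (270,125), pivot at (330,140) and grip at (377,36).

```bash
python3 - <<'E'
from h import *
P=np.load("W.npy"); P=P[(abs(P[:,0]-.58)<.2)&(abs(P[:,1])<.2)]
yaw=np.radians(-8.4)
g=np.array([.4967,-.0873])
o=np.array([.6,.02])
R=np.array([[np.cos(yaw),-np.sin(yaw)],[np.sin(yaw),np.cos(yaw)]])
Q=np.c_[(P[:,:2]-o)@R,P[:,2]]
print("grip",(g-o)@R)
b=Q[(abs(Q[:,1])<25)&(abs(Q[:,2])>0)]
for x in np.arange(-.06,.075,.002):
  m=(Q[:,0]>=x)&(Q[:,0]<x+.002)&(abs(Q[:,1])<.025)
  if m.sum(): print(round(x,3),m.sum(),np.round(np.percentile(Q[m,2],[10,50,90]),3),end=' | ')
J=Q[(Q[:,2]>.05)&(Q[:,2]<.075)&(Q[:,0]>-.03)&(Q[:,0]<.1)]
print("\nyrange jaws",np.percentile(J[:,1],[0,1,99,100]))
F=J[J[:,0]>.01];print("fixed",np.percentile(F[:,0],[0,1,99,100]),np.percentile(F[:,1],[0,1,99,100]))
r=cv2.minAreaRect(F[:,:2].astype(np.float32)*1000);print(r)
E
```

```text
grip [-0.08651712 -0.1212393 ]
-0.06 988 [0.381 0.404 0.414] | -0.058 950 [0.382 0.405 0.414] | -0.056 905 [0.381 0.405 0.414] | -0.054 825 [0.381 0.405 0.415] | -0.052 724 [0.38  0.405 0.414] | -0.05 549 [0.061 0.401 0.415] | -0.048 388 [0.05  0.384 0.414] | -0.046 295 [0.039 0.383 0.411] | -0.044 259 [0.038 0.383 0.385] | -0.042 252 [0.062 0.383 0.384] | -0.04 242 [0.063 0.382 0.384] | -0.038 231 [0.063 0.382 0.384] | -0.036 222 [0.063 0.382 0.384] | -0.034 208 [0.063 0.382 0.384] | -0.032 201 [0.063 0.382 0.384] | -0.03 188 [0.063 0.381 0.384] | -0.028 179 [0.063 0.381 0.384] | -0.026 160 [0.063 0.381 0.383] | -0.024 155 [0.063 0.38  0.384] | -0.022 118 [0.061 0.38  0.383] | -0.02 93 [0.04  0.38  0.383] | -0.018 88 [0.039 0.054 0.381] | -0.016 66 [0.039 0.053 0.058] | -0.014 53 [0.038 0.039 0.055] | -0.012 66 [0.038 0.04  0.058] | -0.01 94 [0.039 0.049 0.059] | -0.008 67 [0.062 0.063 0.064] | -0.006 70 [0.062 0.063 0.097] | -0.004 361 [0.063 0.381 0.389] | -0.002 319 [0.063 0.382 0.39 ] | 0.0 250 [0.374 0.383 0.39 ] | 0.002 256 [0.039 0.38  0.388] | 0.004 187 [0.039 0.377 0.387] |
[... 645 characters left out ...]
4] | 0.048 40 [0.059 0.062 0.063] | 0.05 74 [0.059 0.06  0.061] | 0.052 68 [0.06  0.061 0.062] | 0.054 61 [0.06  0.061 0.062] | 0.056 64 [0.06  0.061 0.062] | 0.058 63 [0.06  0.061 0.062] | 0.06 65 [0.06  0.061 0.062] | 0.062 63 [0.06  0.061 0.062] | 0.064 67 [0.06  0.061 0.062] | 0.066 65 [0.06  0.061 0.062] | 0.068 63 [0.06  0.061 0.062] | 0.07 64 [0.06  0.061 0.062] | 0.072 64 [0.06  0.061 0.062] | 0.074 53 [0.059 0.06  0.061] | 
yrange jaws [-0.0455604  -0.03206449  0.03277168  0.0338253 ]
fixed [0.04128197 0.04180017 0.07592646 0.07708316] [-0.03212688 -0.03134586  0.03279134  0.0338253 ]
((59.27141571044922, 0.8530769348144531), (65.8331527709961, 35.79664611816406), 89.73309326171875)
```

Emit:
{"api": "drive_tool", "payload": {"rows": [[100,-0.5,28,-11.5,0.112,0.0085,0],[100,-0.5,28,-11.5,0.112,0.0085,0],[100,-0.5,28,-11.5,0.112,0.0085,0],[100,-0.5,28,-11.5,0.112,0.0085,0],[100,-0.5,28,-11.5,0.112,0.0085,0]]}}

```text
time_s: 2.93
tcp_pos: [0.5463, 0.221, 0.26]
ee_rot: [[0.072, -0.997, -0.04], [-0.84, -0.082, 0.536], [-0.537, -0.005, -0.843]]
wrist_force: [0.1, -0.0, -0.9]
gripper_width: 0.999
gripper_force: 0.0
```

Emit:
{"api": "drive_tool", "payload": {"rows": [[100,-0.5,28,-11.5,0.112,0.0085,0],[100,-0.5,28,-11.5,0.112,0.0085,0],[100,0,0,0,0,0,0],[100,0,0,0,0,0,0]]}}

```text
time_s: 3.27
tcp_pos: [0.545, 0.2744, 0.2343]
ee_rot: [[0.057, -0.997, -0.057], [-0.706, -0.081, 0.704], [-0.706, 0.0, -0.708]]
wrist_force: [-0.2, -0.2, 0.6]
gripper_width: 1.002
gripper_force: 0.0
```

```bash
python3 - <<'E'
from h import *
s=sense();c=capture("wrist");print(s["time_s"],np.round(s["tcp_pos"],4),np.round(s["ee_rot"],3).tolist(),np.round(s["joints"],1))
P=cloud(c,np.ones((400,640),bool),s);save("p5",c["frame"])
T=P[(abs(P[:,0]-.54)<.04)&(abs(P[:,1]-.36)<.045)&(P[:,2]>.08)&(P[:,2]<.2)]
top=T[T[:,2]>.174]
print(len(T),T.min(0),T.max(0),"top",len(top),top.mean(0),cv2.minAreaRect(top[:,:2].astype(np.float32)*1000))
for z in (.09,.11,.13,.15,.165):
  S=T[abs(T[:,2]-z)<.01]; F=S[S[:,1]<np.median(S[:,1])+.004]
  k=np.polyfit(F[:,0],F[:,1],1); print(z,len(S),np.round(np.percentile(S[:,0],[1,50,99]),4),np.round(np.percentile(S[:,1],[1,50,99]),4),"yaw",np.degrees(np.arctan(k[0])))
E
```

```text
3.2667 [0.545  0.2744 0.2343] [[0.057, -0.997, -0.057], [-0.706, -0.081, 0.704], [-0.706, 0.0, -0.708]] [ 18.2  20.4   1.1 -48.2 -67.    4.8]
3657 [0.52340617 0.34046219 0.08012835] [0.55534064 0.37402394 0.17959679] top 501 [0.5395231  0.35500537 0.17716564] ((539.306884765625, 357.35296630859375), (29.87518882751465, 32.54970932006836), 4.656604766845703)
0.09 512 [0.5256 0.5402 0.5549] [0.341  0.3428 0.3447] yaw 4.256193727185191
0.11 567 [0.5259 0.5406 0.5551] [0.3411 0.3428 0.3448] yaw 4.538917282680254
0.13 621 [0.5256 0.5405 0.5548] [0.3411 0.3428 0.3447] yaw 4.581206840647215
0.15 703 [0.526  0.5406 0.5551] [0.341  0.3429 0.345 ] yaw 4.442063745184356
0.165 1010 [0.5257 0.5397 0.5548] [0.341  0.3432 0.3721] yaw 4.377246818034582
```

View pics/p5.png

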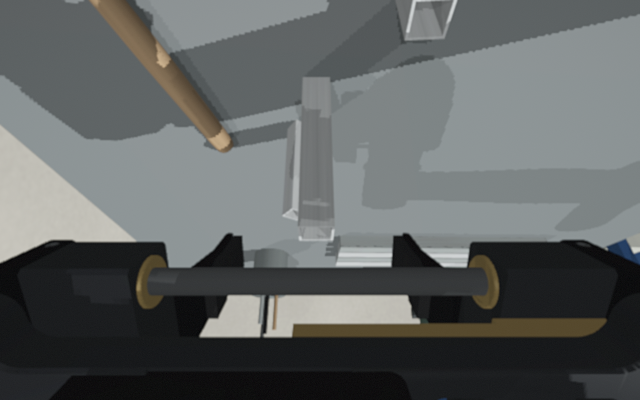

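Emit:
{"api": "drive_tool", "payload": {"rows": [[100,-1.5,21,-21,0,0,0],[100,-1.5,21,-21,0,0,0],[100,-1.5,21,-21,0,0,0],[100,-1.5,20.5,-21,0,0,0],[100,0,0,0,0,0,0]]}}

```text
time_s: 3.73
tcp_pos: [0.5372, 0.3603, 0.1492]
ee_rot: [[0.058, -0.997, -0.06], [-0.705, -0.083, 0.704], [-0.707, 0.002, -0.708]]
wrist_force: [-1.1, -1.0, -0.3]
gripper_width: 1.0
gripper_force: 0.0
```

Emit:
{"api": "drive_tool", "payload": {"rows": [[0,0,0,0,0,0,0],[0,0,0,0,0,0,0],[0,0,0,0,0,0,0],[0,0,0,0,0,0,0],[0,0,0,0,0,0,0]]}}

```text
time_s: 4.15
tcp_pos: [0.5407, 0.357, 0.1535]
ee_rot: [[0.059, -0.997, -0.051], [-0.704, -0.078, 0.706], [-0.708, -0.005, -0.706]]
wrist_force: [-0.2, 0.6, 0.4]
gripper_width: 0.703
gripper_force: 0.0
```

Emit:
{"api": "drive_tool", "payload": {"rows": [[0,0,0,0,0,0,0],[0,0,0,0,0,0,0],[0,0,0,0,0,0,0],[0,0,0,0,0,0,0],[0,0,0,0,0,0,0]]}}

```text
time_s: 4.57
tcp_pos: [0.5401, 0.3574, 0.1519]
ee_rot: [[0.058, -0.997, -0.054], [-0.704, -0.079, 0.706], [-0.708, -0.003, -0.707]]
wrist_force: [-0.6, 0.8, 0.7]
gripper_width: 0.342
gripper_force: 30.0
```

Emit:
{"api": "drive_tool", "payload": {"rows": [[0,0,0,0,0,0,0],[0,0,0,3,0,0,0],[0,0,0,7,0,0,0],[0,0,0,12,0,0,0],[0,0,0,16,0,0,0]]}}

```text
time_s: 4.98
tcp_pos: [0.5397, 0.3573, 0.19]
ee_rot: [[0.056, -0.997, -0.055], [-0.705, -0.079, 0.705], [-0.707, -0.001, -0.707]]
wrist_force: [0.7, -0.4, -0.6]
gripper_width: 0.342
gripper_force: 30.0
```

Emit:
{"api": "drive_tool", "payload": {"rows": [[0,0,0,18,0,0,0],[0,0,0,18,0,0,0],[0,0,0,18,0,0,0],[0,0,0,18,0,0,0],[0,0,0,15,0,0,0]]}}

```text
time_s: 5.4
tcp_pos: [0.5402, 0.3575, 0.2801]
ee_rot: [[0.06, -0.997, -0.052], [-0.704, -0.079, 0.706], [-0.708, -0.006, -0.706]]
wrist_force: [0.2, -0.0, -1.2]
gripper_width: 0.342
gripper_force: 30.0
```

Emit:
{"api": "drive_tool", "payload": {"rows": [[0,0,0,10,0,0,0],[0,0,0,5,0,0,0],[0,0,0,0,0,0,0]]}}

```text
time_s: 5.65
tcp_pos: [0.5402, 0.3576, 0.294]
ee_rot: [[0.06, -0.997, -0.052], [-0.703, -0.079, 0.706], [-0.708, -0.006, -0.706]]
wrist_force: [-0.6, -0.7, -1.1]
gripper_width: 0.342
gripper_force: 30.0
```

```bash
python3 - <<'E'
from h import *
from scipy.spatial.transform import Rotation as Ro
s=sense();R0=np.array(s["ee_rot"]);print(s["tcp_pos"],s["gripper_width"],s["wrist_force"],s["joints"])
w=np.radians(-8.6);xv=np.array([np.cos(w),np.sin(w),0]);yv=np.array([-np.sin(w),np.cos(w),0])
q=1/2**.5; z=-q*yv+[0,0,-q]; y=-xv; x=np.cross(y,z); Rf=np.c_[x,y,z]
# direct rotvec and 2-stage
print("single",(Ro.from_matrix(Rf@R0.T)).as_rotvec())
org=np.array([.6214,.0175,0]); T=org-.001*xv+.06*yv+[0,0,.055]; print("final tcp",T)
c=capture("side"); P=cloud(c,np.ones((400,640),bool))
t=s["tcp_pos"]; B=P[(abs(P[:,0]-t[0])<.04)&(abs(P[:,1]-t[1])<.05)&(P[:,2]>.08)&(P[:,2]<t[2]-.04)]
print(len(B),B.min(0),B.max(0))
E
```

```text
[0.54023361 0.35763772 0.2939699 ] 0.3422747748349678 [-0.64388872 -0.65071907 -1.06946755] [ 26.6809296   18.24047215   6.20218908 -45.92124973 -65.65436437
  -6.86199051]
single [-1.57438593  0.06063421 -0.18431047]
final tcp [0.62938336 0.07697492 0.055     ]
433 [0.52570837 0.33508138 0.08105914] [0.56362361 0.40762583 0.25326378]
```

Emit:
{"api": "drive_tool", "payload": {"rows": [[0,4.5,-14,0,-0.0787,0.003,-0.0092],[0,4.5,-14,0,-0.0787,0.003,-0.0092],[0,4.5,-14,0,-0.0787,0.003,-0.0092],[0,4.5,-14,0,-0.0787,0.003,-0.0092],[0,4.5,-14,0,-0.0787,0.003,-0.0092]]}}

```text
time_s: 6.12
tcp_pos: [0.5624, 0.2867, 0.291]
ee_rot: [[0.01, -0.999, -0.042], [-0.925, -0.025, 0.379], [-0.38, 0.035, -0.925]]
wrist_force: [-0.3, -0.6, -1.7]
gripper_width: 0.341
gripper_force: 30.0
```

Emit:
{"api": "drive_tool", "payload": {"rows": [[0,4.5,-14,0,-0.0787,0.003,-0.0092],[0,4.5,-14,0,-0.0787,0.003,-0.0092],[0,4.5,-14,0,-0.0787,0.003,-0.0092],[0,4.5,-14,0,-0.0787,0.003,-0.0092],[0,4.5,-14,0,-0.0787,0.003,-0.0092]]}}

```text
time_s: 6.53
tcp_pos: [0.5849, 0.2169, 0.2908]
ee_rot: [[-0.037, -0.998, -0.048], [-0.999, 0.037, -0.002], [0.004, 0.048, -0.999]]
wrist_force: [-0.7, -0.6, -2.0]
gripper_width: 0.343
gripper_force: 30.0
```

Emit:
{"api": "drive_tool", "payload": {"rows": [[0,4.5,-14,-9,-0.0787,0.003,-0.0092],[0,4.5,-14,-9,-0.0787,0.003,-0.0092],[0,4.5,-14,-9,-0.0787,0.003,-0.0092],[0,4.5,-14,-9,-0.0787,0.003,-0.0092],[0,4.5,-14,-9,-0.0787,0.003,-0.0092]]}}

```text
time_s: 6.95
tcp_pos: [0.6074, 0.1471, 0.2453]
ee_rot: [[-0.078, -0.994, -0.072], [-0.919, 0.099, -0.382], [0.387, 0.036, -0.921]]
wrist_force: [-0.1, 0.2, -1.0]
gripper_width: 0.345
gripper_force: 30.0
```

Emit:
{"api": "drive_tool", "payload": {"rows": [[0,4.5,-14,-9,-0.0787,0.003,-0.0092],[0,4.5,-14,-9,-0.0787,0.003,-0.0092],[0,4.5,-14,-9,-0.0787,0.003,-0.0092],[0,4.5,-14,-9,-0.0787,0.003,-0.0092],[0,4.5,-14,-9,-0.0787,0.003,-0.0092]]}}

```text
time_s: 7.37
tcp_pos: [0.63, 0.0771, 0.2002]
ee_rot: [[-0.106, -0.988, -0.108], [-0.696, 0.152, -0.702], [0.71, 0.001, -0.704]]
wrist_force: [-0.4, 0.4, -1.0]
gripper_width: 0.343
gripper_force: 30.0
```

Emit:
{"api": "drive_tool", "payload": {"rows": [[0,0,0,0,0,0,0],[0,0,0,0,0,0,0],[0,0,0,0,0,0,0]]}}

```text
time_s: 7.62
tcp_pos: [0.6303, 0.078, 0.2022]
ee_rot: [[-0.108, -0.988, -0.107], [-0.7, 0.152, -0.698], [0.706, -0.001, -0.708]]
wrist_force: [0.7, -0.5, -0.9]
gripper_width: 0.341
gripper_force: 30.0
```

```bash
cat > t.py <<'E'
from h import *
from scipy.spatial.transform import Rotation as Ro
import sys
w=np.radians(-8.6);xv=np.array([np.cos(w),np.sin(w),0]);yv=np.array([-np.sin(w),np.cos(w),0])
q=1/2**.5; z=-q*yv+[0,0,-q]; Rf=np.c_[np.cross(-xv,z),-xv,z]
Rv=np.c_[xv,yv,[0,0,1]]; org=np.array([.6214,.0175,0])
s=sense();R=np.array(s["ee_rot"]);tc=np.array(s["tcp_pos"])
print("t",s["time_s"],"tcp",np.round(tc,4),"vise-frame",np.round((tc-org)@Rv,4),"F",np.round(s["wrist_force"],1),"j",np.round(s["joints"],0),"rot err",np.round(Ro.from_matrix(Rf@R.T).as_rotvec(),4))
zt=tc[2]
for n in ("wrist","side","scene"):
  c=capture(n); P=cloud(c,np.ones((400,640),bool),s)
  Q=(P-org)@Rv
  if len(sys.argv)>1 and n==sys.argv[2]: save(sys.argv[1],c["frame"])
  # tube body: y -100..45 (fingers beyond)
  B=Q[(abs(Q[:,0])<.035)&(Q[:,1]>-.12)&(Q[:,1]<.03)&(abs(Q[:,2]-zt)<.045)&(Q[:,2]>.05)]
  if zt<.09: B=B[B[:,2]>.066]
  if len(B)<30: print(n,"few");continue
  tp=B[B[:,2]>np.percentile(B[:,2],98)-.006+0*B[:,2]] if 0 else B
  # top face: per-y-bin max
  for y0 in (-.09,-.06,-.03,0,.02):
    m=B[abs(B[:,1]-y0)<.006]
    if len(m)>5: print(n,y0,len(m),"top",np.round(np.percentile(m[:,2],95),4),"x",np.round(np.percentile(m[:,0],[2,98]),4))
  print(n,"y min",np.round(np.percentile(B[:,1],[0,.5]),4))
E
python3 t.py p6 side
```

```text
t 7.6167 tcp [0.6303 0.078  0.2022] vise-frame [-2.000e-04  6.120e-02  2.022e-01] F [ 0.7 -0.5 -0.9] j [ 34.  36.  -5.  32. -84. -56.] rot err [-0.0015  0.0009  0.0021]
wrist -0.09 214 top 0.2174 x [-0.0163  0.0128]
wrist -0.06 538 top 0.2175 x [-0.016   0.0129]
wrist -0.03 667 top 0.2175 x [-0.0156  0.0132]
wrist 0 836 top 0.2176 x [-0.0154  0.0133]
wrist 0.02 1003 top 0.2177 x [-0.0154  0.0134]
wrist y min [-0.0905 -0.0887]
side -0.09 84 top 0.2198 x [-0.0148  0.0151]
side -0.06 80 top 0.2194 x [-0.0146  0.0139]
side -0.03 47 top 0.2195 x [-0.0144  0.0149]
side 0 46 top 0.2197 x [-0.0141  0.0145]
side 0.02 43 top 0.2199 x [-0.0141  0.0136]
side y min [-0.0922 -0.092 ]
scene -0.09 16 top 0.2213 x [-0.013   0.0129]
scene -0.06 37 top 0.2217 x [-0.0165  0.013 ]
scene -0.03 29 top 0.2215 x [-0.017   0.0128]
scene y min [-0.0916 -0.0891]
```

View pics/p6.png

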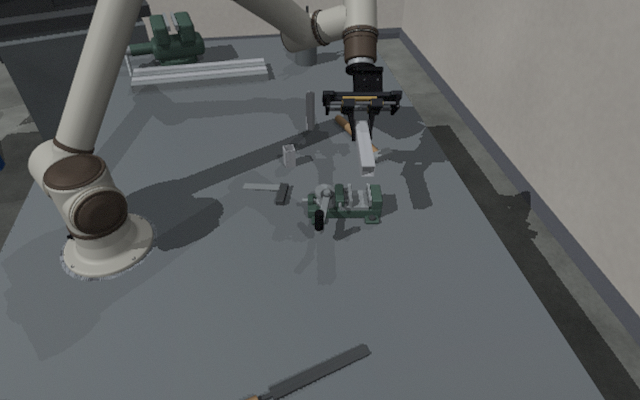

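The side view shows the tube held level over the vise at (365,148), in line with the jaws at (355,200). I'll lower it.

Emit:
{"api": "drive_tool", "payload": {"rows": [[0,0,0,-10,0,0,0],[0,0,0,-20,0,0,0],[0,0,0,-25,0,0,0],[0,0,0,-25,0,0,0],[0,0,0,-20,0,0,0]]}}

```text
time_s: 8.18
tcp_pos: [0.6295, 0.0775, 0.1004]
ee_rot: [[-0.108, -0.988, -0.107], [-0.699, 0.152, -0.698], [0.707, 0.0, -0.708]]
wrist_force: [-0.3, -0.7, -1.3]
gripper_width: 0.343
gripper_force: 30.0
```

Emit:
{"api": "drive_tool", "payload": {"rows": [[0,0,0,-15,0,0,0],[0,0,0,-10,0,0,0],[0,0,0,-8,0,0,0],[0,0,0,-6,0,0,0],[0,0,0,0,0,0,0]]}}

```text
time_s: 8.6
tcp_pos: [0.6299, 0.0775, 0.0624]
ee_rot: [[-0.107, -0.988, -0.108], [-0.698, 0.152, -0.699], [0.708, 0.0, -0.707]]
wrist_force: [-0.9, -0.5, -0.3]
gripper_width: 0.339
gripper_force: 30.0
```

Emit:
{"api": "drive_tool", "payload": {"rows": [[0,0,0,-2,0,0,0],[0,0,0,-2,0,0,0],[0,0,0,-1.5,0,0,0],[0,0,0,0,0,0,0],[0,0,0,0,0,0,0]]}}

```text
time_s: 9.02
tcp_pos: [0.6301, 0.0775, 0.0578]
ee_rot: [[-0.108, -0.988, -0.107], [-0.699, 0.152, -0.699], [0.707, -0.001, -0.707]]
wrist_force: [0.1, -0.2, -0.0]
gripper_width: 0.343
gripper_force: 30.0
```

```bash
python3 t.py
```

```text
t 9.0167 tcp [0.6301 0.0775 0.0578] vise-frame [-0.0003  0.0607  0.0578] F [ 0.1 -0.2 -0. ] j [ 34.  45. -12.  34. -71. -64.] rot err [0.0003 0.0007 0.0022]
wrist -0.09 235 top 0.0732 x [-0.0162  0.0129]
wrist -0.06 534 top 0.0733 x [-0.0161  0.0128]
wrist -0.03 671 top 0.0733 x [-0.0157  0.013 ]
wrist 0 844 top 0.0734 x [-0.0155  0.0132]
wrist 0.02 1019 top 0.0734 x [-0.0155  0.0133]
wrist y min [-0.0909 -0.0891]
side -0.09 39 top 0.0761 x [-0.0143  0.0149]
side -0.06 46 top 0.0756 x [-0.0142  0.0151]
side -0.03 39 top 0.076 x [-0.0162  0.014 ]
side 0 38 top 0.0752 x [-0.0168  0.0146]
side 0.02 37 top 0.0757 x [-0.014  0.014]
side y min [-0.0937 -0.093 ]
scene -0.09 13 top 0.0759 x [-0.0174  0.0107]
scene -0.06 28 top 0.0764 x [-0.0168  0.0125]
scene -0.03 31 top 0.0762 x [-0.0219  0.0167]
scene 0 31 top 0.0764 x [-0.0205  0.0226]
scene y min [-0.091  -0.0905]
```

Emit:
{"api": "drive_tool", "payload": {"rows": [[0,0,0,-1.5,0,0,0],[0,0,0,-1,0,0,0],[0,0,0,0,0,0,0]]}}

```text
time_s: 9.42
tcp_pos: [0.6299, 0.0774, 0.0548]
ee_rot: [[-0.107, -0.988, -0.107], [-0.698, 0.152, -0.699], [0.708, -0.0, -0.707]]
wrist_force: [-0.1, 0.4, -1.3]
gripper_width: 0.342
gripper_force: 30.0
```

Emit:
{"api": "drive_tool", "payload": {"rows": [[0,0,0,-1,0,0,0],[0,0,0,0,0,0,0],[0,0,0,0,0,0,0]]}}

```text
time_s: 9.67
tcp_pos: [0.6301, 0.0774, 0.0544]
ee_rot: [[-0.108, -0.988, -0.107], [-0.698, 0.152, -0.7], [0.708, -0.001, -0.706]]
wrist_force: [-0.3, 0.8, 1.5]
gripper_width: 0.34
gripper_force: 30.0
```

Emit:
{"api": "drive_tool", "payload": {"rows": [[0,0,0,-0.7,0,0,0],[0,0,0,0,0,0,0],[0,0,0,0,0,0,0]]}}

```text
time_s: 9.92
tcp_pos: [0.6301, 0.0775, 0.0544]
ee_rot: [[-0.108, -0.988, -0.107], [-0.698, 0.152, -0.7], [0.708, -0.001, -0.706]]
wrist_force: [-1.9, 1.5, 5.1]
gripper_width: 0.342
gripper_force: 30.0
```

```bash
python3 t.py|grep -v scene
```

```text
t 9.9167 tcp [0.6301 0.0775 0.0544] vise-frame [-0.0004  0.0606  0.0544] F [-1.9  1.5  5.1] j [ 34.  45. -12.  34. -71. -65.] rot err [0.002  0.0005 0.0022]
wrist -0.09 217 top 0.0702 x [-0.0166  0.0126]
wrist -0.06 532 top 0.0702 x [-0.0161  0.0127]
wrist -0.03 675 top 0.0702 x [-0.0159  0.013 ]
wrist 0 848 top 0.07 x [-0.0156  0.0131]
wrist 0.02 1009 top 0.0701 x [-0.0155  0.0132]
wrist y min [-0.0907 -0.089 ]
side -0.09 34 top 0.073 x [-0.0138  0.0148]
side -0.06 39 top 0.0722 x [-0.0138  0.0135]
side -0.03 38 top 0.0725 x [-0.0138  0.0147]
side 0 40 top 0.0719 x [-0.0237  0.0147]
side 0.02 34 top 0.0722 x [-0.014   0.0143]
side y min [-0.093  -0.0923]
```

The tube is down on the bed: about 5 N, top at 0.070 and level. Now I'll release it and back out along the tool axis.

Emit:
{"api": "drive_tool", "payload": {"rows": [[0,0,0,0.7,0,0,0],[70,0,0,0,0,0,0],[70,0,0,0,0,0,0],[70,0,0,0,0,0,0],[70,0,0,0,0,0,0]]}}

```text
time_s: 10.48
tcp_pos: [0.63, 0.0774, 0.0535]
ee_rot: [[-0.107, -0.988, -0.107], [-0.699, 0.152, -0.699], [0.707, -0.0, -0.707]]
wrist_force: [-0.5, 0.3, -0.0]
gripper_width: 0.56
gripper_force: 0.0
```

Emit:
{"api": "drive_tool", "payload": {"rows": [[70,0,0,0,0,0,0],[70,0,0,0,0,0,0],[70,0,0,0,0,0,0],[70,1,7,7,0,0,0],[70,2,14,14,0,0,0]]}}

```text
time_s: 10.9
tcp_pos: [0.6317, 0.097, 0.0741]
ee_rot: [[-0.106, -0.988, -0.112], [-0.697, 0.154, -0.701], [0.71, 0.004, -0.705]]
wrist_force: [-0.4, -0.5, 0.0]
gripper_width: 0.693
gripper_force: 0.0
```

Emit:
{"api": "drive_tool", "payload": {"rows": [[70,3,20,20,0,0,0],[70,3,20,20,0,0,0],[70,3,20,20,0,0,0],[70,3,20,20,0,0,0],[70,0,0,0,0,0,0]]}}

```text
time_s: 11.32
tcp_pos: [0.6477, 0.1838, 0.16]
ee_rot: [[-0.11, -0.989, -0.097], [-0.703, 0.146, -0.696], [0.703, -0.009, -0.711]]
wrist_force: [0.8, 1.2, 1.8]
gripper_width: 0.698
gripper_force: 0.0
```

```bash
sed -i 's/^zt=.*/zt=.058 if len(sys.argv)>3 else tc[2]/' t.py; python3 t.py p7 wrist rel
```

```text
t 11.3167 tcp [0.6477 0.1838 0.16  ] vise-frame [0.0011 0.1683 0.16  ] F [0.8 1.2 1.8] j [ 40.  43.   5.  28. -88. -59.] rot err [-0.0046  0.0098 -0.0032]
wrist -0.09 92 top 0.0702 x [-0.0163  0.0123]
wrist -0.06 187 top 0.0702 x [-0.0158  0.013 ]
wrist -0.03 217 top 0.07 x [-0.0162  0.0125]
wrist 0 246 top 0.0701 x [-0.0155  0.013 ]
wrist 0.02 276 top 0.0701 x [-0.016   0.0135]
wrist y min [-0.0906 -0.0892]
side -0.09 34 top 0.0726 x [-0.014  0.015]
side -0.06 44 top 0.0727 x [-0.0134  0.0136]
side -0.03 43 top 0.0727 x [-0.0158  0.0246]
side 0 37 top 0.0724 x [-0.0242  0.0149]
side 0.02 40 top 0.0721 x [-0.0224  0.0141]
side y min [-0.0937 -0.0928]
scene -0.09 14 top 0.0728 x [-0.0178  0.011 ]
scene -0.06 25 top 0.073 x [-0.017   0.0127]
scene -0.03 31 top 0.0735 x [-0.0196  0.022 ]
scene 0 16 top 0.0736 x [-0.0113  0.0252]
scene 0.02 15 top 0.0731 x [0.0059 0.0315]
scene y min [-0.0912 -0.0902]
```

View pics/p7.png

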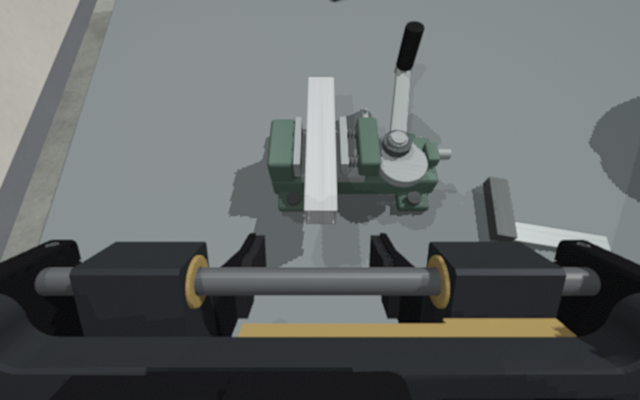

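The tube lies straight in the vise at (321,145), its top at 0.070, y from -0.090, and untouched. Next is the lever, whose grip is at (410,45).

Emit:
{"api": "drive_tool", "payload": {"rows": [[70,-8,-15,15,0.1107,-0.0167,0],[70,-15,-27,15,0.1107,-0.0167,0],[70,-15,-27,15,0.1107,-0.0167,0],[70,-15,-27,15,0.1107,-0.0167,0],[70,-15,-27,0,0.1107,-0.0167,0]]}}

```text
time_s: 11.88
tcp_pos: [0.5769, 0.0541, 0.2176]
ee_rot: [[-0.148, -0.989, -0.029], [-0.965, 0.151, -0.216], [0.218, -0.004, -0.976]]
wrist_force: [1.7, -0.4, 0.5]
gripper_width: 0.702
gripper_force: 0.0
```

Emit:
{"api": "drive_tool", "payload": {"rows": [[70,-15,-27,0,0.1107,-0.0167,0],[70,-15,-27,0,0.1107,-0.0167,0],[70,-15,-27,0,0,0,-0.061],[70,-15,-27,0,0,0,-0.061],[70,-15,-27,0,0,0,-0.061]]}}

```text
time_s: 12.3
tcp_pos: [0.4995, -0.0819, 0.2144]
ee_rot: [[-0.334, -0.943, -0.004], [-0.943, 0.334, -0.001], [0.003, 0.003, -1.0]]
wrist_force: [0.8, -0.5, 0.6]
gripper_width: 0.7
gripper_force: 0.0
```

Emit:
{"api": "drive_tool", "payload": {"rows": [[70,-8,-13,0,0,0,0],[70,0,0,0,0,0,0],[70,0,0,0,0,0,0]]}}

```text
time_s: 12.55
tcp_pos: [0.4933, -0.0933, 0.2146]
ee_rot: [[-0.33, -0.944, -0.003], [-0.944, 0.33, -0.002], [0.003, 0.002, -1.0]]
wrist_force: [1.0, 1.1, 0.1]
gripper_width: 0.7
gripper_force: 0.0
```

```bash
cat > l.py <<'E'
from h import *
w=np.radians(-8.6);xv=np.array([np.cos(w),np.sin(w),0]);yv=np.array([-np.sin(w),np.cos(w),0])
Rv=np.c_[xv,yv,[0,0,1]]; org=np.array([.6214,.0175,0]); pv=org-.085*xv
s=sense();R=np.array(s["ee_rot"]);tc=np.array(s["tcp_pos"]);q=(tc-pv)@Rv
print("t",s["time_s"],"tcp",np.round(tc,4),"F",np.round(s["wrist_force"],1),"a_tcp",np.arctan2(-q[0],-q[1]),"r",np.hypot(*q[:2]),"tool z",np.round(R[:,2],3),"y ang rel",np.arctan2(*(-(R[:,1]@Rv))[[1,0]]),"j",np.round(s["joints"]))
for n in ("wrist","side","scene"):
  c=capture(n);P=cloud(c,np.ones((400,640),bool),s);Q=(P-pv)@Rv
  r=np.hypot(Q[:,0],Q[:,1])
  if tc[2]>.15:
    G=P[(P[:,2]>.09)&(P[:,2]<.118)&(r>.1)&(r<.15)&(Q[:,0]<.03)&(Q[:,1]<.05)]
    if len(G)>8: print(n,len(G),cv2.minEnclosingCircle(G[:,:2].astype(np.float32)),G[:,2].max())
  L=Q[(abs(Q[:,2]-.058)<.006)&(r>.04)&(r<.105)&(Q[:,0]<.015)&(Q[:,1]<.03)]
  if len(L)>8: print(n,"lever ang",len(L),np.median(np.arctan2(-L[:,0],-L[:,1])))
  pl=Q[(abs(Q[:,2]-.061)<.004)&(abs(Q[:,1])<.03)&(Q[:,0]>.05)&(Q[:,0]<.105)]
  if len(pl)>8: print(n,"plate/tube x",np.round(np.percentile(pl[:,0],[2,50,98])-.085,4))
E
python3 l.py
```

```text
t 12.55 tcp [ 0.4933 -0.0933  0.2146] F [1.  1.1 0.1] a_tcp 0.19271585087935214 r 0.13115431049851567 tool z [-0.003 -0.002 -1.   ] y ang rel -0.18600608720293893 j [  8.  11. -19.   0. -60. -27.]
wrist 586 ((0.49629393219947815, -0.0879095196723938), 0.011043839156627655) 0.11291525249442078
wrist lever ang 684 0.1788352372348561
wrist plate/tube x [-0.0323 -0.026  -0.0162]
side 105 ((0.49761855602264404, -0.08980215340852737), 0.011666717007756233) 0.11457085955065374
side lever ang 76 0.08700574058932825
side plate/tube x [-0.0348 -0.024  -0.0141]
scene 62 ((0.4960916340351105, -0.08463363349437714), 0.01082748081535101) 0.11599677495285347
scene lever ang 75 0.1768271123816025
scene plate/tube x [-0.0313  0.0114  0.0192]
```

Emit:
{"api": "drive_tool", "payload": {"rows": [[70,1.5,2.5,-20,0,0,0],[70,1.5,3,-30,0,0,0],[70,0,0,-30,0,0,0],[70,0,0,-25,0,0,0],[70,0,0,-19.5,0,0,0]]}}

```text
time_s: 13.12
tcp_pos: [0.4966, -0.0859, 0.0881]
ee_rot: [[-0.327, -0.945, -0.005], [-0.945, 0.327, -0.002], [0.003, 0.004, -1.0]]
wrist_force: [-0.1, -0.8, 0.5]
gripper_width: 0.7
gripper_force: 0.0
```

Emit:
{"api": "drive_tool", "payload": {"rows": [[70,0,0,0,0,0,0],[0,0,0,0,0,0,0],[0,0,0,0,0,0,0],[0,0,0,0,0,0,0],[0,0,0,0,0,0,0]]}}

```text
time_s: 13.53
tcp_pos: [0.4981, -0.0867, 0.092]
ee_rot: [[-0.328, -0.945, 0.001], [-0.945, 0.328, -0.001], [0.001, -0.001, -1.0]]
wrist_force: [0.1, 0.3, 0.7]
gripper_width: 0.479
gripper_force: 0.0
```

Emit:
{"api": "drive_tool", "payload": {"rows": [[0,0,0,0,0,0,0],[0,0,0,0,0,0,0],[0,0,0,0,0,0,0],[0,0,0,0,0,0,0],[0,0,0,0,0,0,0]]}}

```text
time_s: 13.95
tcp_pos: [0.4973, -0.087, 0.091]
ee_rot: [[-0.329, -0.944, -0.001], [-0.944, 0.329, -0.002], [0.002, 0.001, -1.0]]
wrist_force: [-0.4, -0.3, 2.4]
gripper_width: 0.247
gripper_force: 30.0
```

```bash
python3 l.py; python3 - <<'E'
import numpy as np
from scipy.spatial.transform import Rotation
w=np.radians(-8.6);Rv=np.array([[np.cos(w),-np.sin(w)],[np.sin(w),np.cos(w)]])
p=lambda a:Rv@(-.1248*np.array([np.sin(a),np.cos(a)]))*1000
a=np.arange(.185,1.1,.035)
for i in range(len(a)-1): print(round(a[i+1],3),np.round(p(a[i+1])-p(a[i]),1))
E
```

```text
t 13.95 tcp [ 0.4973 -0.087   0.091 ] F [-0.4 -0.3  2.4] a_tcp 0.17921399220603 r 0.12391652835002197 tool z [-0.001 -0.002 -1.   ] y ang rel -0.1846436883156617 j [  9.  20. -28.   0. -42. -28.]
wrist lever ang 555 0.17973989512982236
side lever ang 13 0.20185390771516265
scene lever ang 75 0.18567616239023377
scene plate/tube x [-0.0314 -0.006   0.0143]
0.22 [-4.1  1.5]
0.255 [-4.   1.7]
0.29 [-4.   1.8]
0.325 [-3.9  1.9]
0.36 [-3.8  2.1]
0.395 [-3.8  2.2]
0.43 [-3.7  2.3]
0.465 [-3.6  2.5]
0.5 [-3.5  2.6]
0.535 [-3.4  2.7]
0.57 [-3.3  2.8]
0.605 [-3.2  2.9]
0.64 [-3.1  3. ]
0.675 [-3.   3.2]
0.71 [-2.9  3.3]
0.745 [-2.8  3.4]
0.78 [-2.7  3.5]
0.815 [-2.5  3.5]
0.85 [-2.4  3.6]
0.885 [-2.3  3.7]
0.92 [-2.2  3.8]
0.955 [-2.   3.9]
0.99 [-1.9  3.9]
1.025 [-1.8  4. ]
1.06 [-1.6  4.1]
1.095 [-1.5  4.1]
```

Emit:
{"api": "drive_tool", "payload": {"rows": [[0,-4.1,1.5,0,0,0,-0.035],[0,-4.0,1.7,0,0,0,-0.035],[0,-4.0,1.8,0,0,0,-0.035],[0,-3.9,1.9,0,0,0,-0.035],[0,-3.8,2.1,0,0,0,-0.035]]}}

```text
time_s: 14.52
tcp_pos: [0.4787, -0.0787, 0.091]
ee_rot: [[-0.488, -0.873, 0.001], [-0.873, 0.488, -0.003], [0.002, -0.002, -1.0]]
wrist_force: [3.6, -5.5, 0.1]
gripper_width: 0.243
gripper_force: 30.0
```

Emit:
{"api": "drive_tool", "payload": {"rows": [[0,-3.8,2.2,0,0,0,-0.035],[0,-3.7,2.3,0,0,0,-0.035],[0,-3.6,2.5,0,0,0,-0.035],[0,-3.5,2.6,0,0,0,-0.035],[0,0,0,0,0,0,0]]}}

```text
time_s: 14.93
tcp_pos: [0.4632, -0.0686, 0.091]
ee_rot: [[-0.605, -0.796, -0.001], [-0.796, 0.605, -0.001], [0.001, -0.0, -1.0]]
wrist_force: [0.9, -2.1, 2.2]
gripper_width: 0.244
gripper_force: 30.0
```

```bash
python3 l.py
```

```text
t 14.9333 tcp [ 0.4632 -0.0686  0.091 ] F [ 0.9 -2.1  2.2] a_tcp 0.4936067478155073 r 0.12349264245689287 tool z [-0.001 -0.001 -1.   ] y ang rel -0.49978076611521904 j [ 12.  17. -32.   0. -40. -49.]
wrist lever ang 550 0.4980701868614671
side lever ang 36 0.3570459383105383
side plate/tube x [-0.0338 -0.019  -0.0132]
scene lever ang 66 0.5201458049370241
scene plate/tube x [-0.0347  0.0132  0.0197]
```

Emit:
{"api": "drive_tool", "payload": {"rows": [[0,-3.4,2.7,0,0,0,-0.035],[0,-3.3,2.8,0,0,0,-0.035],[0,-3.2,2.9,0,0,0,-0.035],[0,-3.1,3.0,0,0,0,-0.035],[0,-3.0,3.2,0,0,0,-0.035]]}}

```text
time_s: 15.5
tcp_pos: [0.4475, -0.0541, 0.091]
ee_rot: [[-0.735, -0.678, -0.001], [-0.678, 0.735, -0.001], [0.002, 0.0, -1.0]]
wrist_force: [1.8, -5.7, 3.1]
gripper_width: 0.25
gripper_force: 30.0
```

Emit:
{"api": "drive_tool", "payload": {"rows": [[0,-2.9,3.3,0,0,0,-0.035],[0,-2.8,3.4,0,0,0,-0.035],[0,-2.7,3.5,0,0,0,-0.035],[0,-2.5,3.5,0,0,0,-0.035],[0,-2.4,3.6,0,0,0,-0.035]]}}

```text
time_s: 15.92
tcp_pos: [0.4341, -0.0367, 0.091]
ee_rot: [[-0.842, -0.54, -0.001], [-0.54, 0.842, -0.0], [0.001, 0.0, -1.0]]
wrist_force: [1.0, -4.6, 3.7]
gripper_width: 0.247
gripper_force: 30.0
```

Emit:
{"api": "drive_tool", "payload": {"rows": [[0,-2.3,3.7,0,0,0,-0.035],[0,-2.2,3.8,0,0,0,-0.035],[0,0,0,0,0,0,0],[0,0,0,0,0,0,0]]}}

```text
time_s: 16.25
tcp_pos: [0.4296, -0.029, 0.091]
ee_rot: [[-0.877, -0.481, -0.001], [-0.481, 0.877, 0.0], [0.001, 0.001, -1.0]]
wrist_force: [1.6, -2.7, 6.2]
gripper_width: 0.249
gripper_force: 30.0
```

```bash
python3 l.py
```

```text
t 16.25 tcp [ 0.4296 -0.029   0.091 ] F [ 1.6 -2.7  6.2] a_tcp 0.9181735583338948 r 0.12293586420104508 tool z [-0.001  0.    -1.   ] y ang rel -0.9185139768483122 j [ 18.  14. -37.  -0. -39. -79.]
wrist lever ang 553 0.931238275767587
side plate/tube x [-0.0344 -0.0201 -0.0074]
scene lever ang 78 0.9740266749884724
scene plate/tube x [-0.0345 -0.0282  0.0189]
```

Emit:
{"api": "drive_tool", "payload": {"rows": [[0,-2.0,3.9,0,0,0,-0.035],[0,-1.0,2.0,0,0,0,-0.0175],[0,0,0,0,0,0,0]]}}

```text
time_s: 16.65
tcp_pos: [0.4268, -0.0234, 0.091]
ee_rot: [[-0.901, -0.434, -0.001], [-0.434, 0.901, -0.0], [0.001, 0.0, -1.0]]
wrist_force: [2.8, -4.7, 4.6]
gripper_width: 0.244
gripper_force: 30.0
```

Emit:
{"api": "drive_tool", "payload": {"rows": [[0,-0.9,2.0,0,0,0,-0.0175],[0,0,0,0,0,0,0]]}}

```text
time_s: 16.82
tcp_pos: [0.4259, -0.0215, 0.091]
ee_rot: [[-0.908, -0.419, -0.001], [-0.419, 0.908, -0.0], [0.001, 0.0, -1.0]]
wrist_force: [2.3, -5.9, 4.6]
gripper_width: 0.248
gripper_force: 30.0
```

Emit:
{"api": "drive_tool", "payload": {"rows": [[0,-0.9,2.0,0,0,0,-0.0175],[0,0,0,0,0,0,0]]}}

```text
time_s: 16.98
tcp_pos: [0.4248, -0.019, 0.0909]
ee_rot: [[-0.916, -0.402, -0.001], [-0.402, 0.916, 0.001], [0.001, 0.001, -1.0]]
wrist_force: [0.5, -2.0, 6.4]
gripper_width: 0.244
gripper_force: 30.0
```

Emit:
{"api": "drive_tool", "payload": {"rows": [[0,-0.9,2.0,0,0,0,-0.0175],[0,0,0,0,0,0,0]]}}

```text
time_s: 17.15
tcp_pos: [0.424, -0.0169, 0.091]
ee_rot: [[-0.923, -0.386, -0.001], [-0.386, 0.923, 0.001], [0.001, 0.001, -1.0]]
wrist_force: [2.4, -2.3, 5.3]
gripper_width: 0.24
gripper_force: 30.0
```

Emit:
{"api": "drive_tool", "payload": {"rows": [[0,-0.8,2.0,0,0,0,-0.0175],[0,0,0,0,0,0,0]]}}

```text
time_s: 17.32
tcp_pos: [0.4232, -0.0151, 0.091]
ee_rot: [[-0.929, -0.37, -0.001], [-0.37, 0.929, 0.001], [0.001, 0.001, -1.0]]
wrist_force: [2.9, -3.6, 6.4]
gripper_width: 0.249
gripper_force: 30.0
```

Emit:
{"api": "drive_tool", "payload": {"rows": [[0,-0.8,2.0,0,0,0,-0.0175],[0,0,0,0,0,0,0],[0,0,0,0,0,0,0]]}}

```text
time_s: 17.57
tcp_pos: [0.4225, -0.0133, 0.0909]
ee_rot: [[-0.935, -0.354, -0.001], [-0.354, 0.935, 0.001], [0.001, 0.001, -1.0]]
wrist_force: [2.9, -4.9, 5.2]
gripper_width: 0.243
gripper_force: 30.0
```

```bash
python3 l.py
```

```text
t 17.5667 tcp [ 0.4225 -0.0133  0.0909] F [ 2.9 -4.9  5.2] a_tcp 1.0586757194154905 r 0.12277802514076512 tool z [-0.001  0.001 -1.   ] y ang rel -1.058368410846694 j [ 20.  13. -38.  -0. -38. -90.]
wrist lever ang 552 1.0726860914287828
side lever ang 37 0.9148875049262366
side plate/tube x [-0.0345 -0.0226 -0.0079]
scene lever ang 85 1.1089888738111238
scene plate/tube x [-0.0344 -0.0254  0.0186]
```

The force dropped at about 1.01 rad (fourth click), and the lever is now at about 1.06 rad. I'll check the tube before handing in.

```bash
python3 t.py p8 scene rel | grep -v wrist; python3 - <<'E'
from h import *
s=sense();print(s["gripper_force"],s["joint_velocities"],s["wrist_force"])
f=cv2.imread("pics/p8.png")[150:330,230:500];cv2.imwrite("pics/p9.png",cv2.resize(f,(780,520)))
E
```

```text
t 17.7167 tcp [ 0.4225 -0.0133  0.0909] vise-frame [-0.192  -0.0602  0.0909] F [ 3.1 -5.1  4.5] j [ 20.  13. -38.  -0. -38. -90.] rot err [-0.6391  0.515   1.0018]
side -0.09 34 top 0.0726 x [-0.0068  0.0226]
side -0.06 39 top 0.0716 x [-0.0062  0.0209]
side -0.03 41 top 0.0718 x [-0.0146  0.0228]
side 0 39 top 0.0721 x [-0.0317  0.0223]
side 0.02 39 top 0.0727 x [-0.0137  0.0221]
side y min [-0.0946 -0.0926]
scene -0.09 14 top 0.0733 x [-0.0095  0.0189]
scene -0.06 26 top 0.0739 x [-0.0091  0.0193]
scene -0.03 35 top 0.0731 x [-0.0112  0.0217]
scene 0 42 top 0.0732 x [-0.0333  0.0253]
scene 0.02 36 top 0.0738 x [-0.03    0.0229]
scene y min [-0.0921 -0.0895]
30.000590616837144 [ 0.0964862   0.04837803 -0.03147868  0.08171819  0.02321509  0.03349016] [ 2.89597173 -4.6934827   4.71717305]
```

View pics/p9.png

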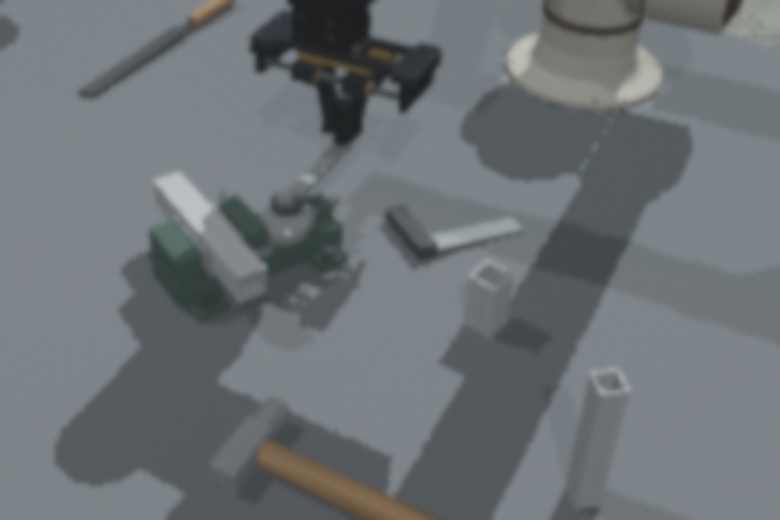

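The tube is clamped level against the fixed jaw at (210,235). The gripper still holds the lever at (342,130), and the other things are where they were. I'm handing in.

```bash
python3 -c "
from station import *
print(finish_job())"
```

```text
the job is handed in; nothing more can be done
None
```

I handed the job in at about 18 s: the tube lies level in the vise against the fixed jaw, and the gripper is still holding the lever at about 1.06 rad. I felt the fourth click at about 1.01 rad; the judge's result was not shown.

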